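# Nest the chocolate water bath and refit the hob's push-in knob

## Robot

A 6-joint arm with a two-finger parallel gripper is mounted at the origin on the work surface. World frame = base frame: x ahead of the robot, y to its left, z up, the work surface at z = 0. Lengths are in mm, angles in degrees, forces in N, time in s.
With the tool pointing down it reaches from about 350 to 850 mm from the base axis. Payload 8.1 kg.
Tool frame: the origin (TCP) lies midway between the tips of the shut fingers; the grasp point (between the pads) lies 19 mm behind it (r.pinch_z is the distance from the TCP to the grasp point, in mm); z points along the fingers, y is the line along which they close (so a half turn about z gives the same grasp; the last joint's range is limited). The gripper opens to 85 mm and grips with 20 to 120 N. Pads are 22 mm wide; open, the fingers measure 114 mm over their backs; the gripper's body (76 mm by 85 mm) begins 54 mm behind the grasp point. The pads swing forward as they close: fully open they stand 13 mm farther back than shut.
Start: joints at [69.477, 7.471, 85.268, -0, 87.261, -4.893], TCP at [161.635, 577.823, 231.292] pointing down, gripper open.
Joint ranges: [-169.43, 169.43], [-51.17, 129.36], [1.28, 143.12], [-76.62, 256.62], [0, 156.53], [-152.29, 152.29]. Speed limits (degrees/s): [136.94, 136.94, 159.86, 180, 180, 180].

## Interface

Orientations are given as [roll, pitch, yaw] about the fixed x, y, z axes, in that order (R = Rz(yaw) Ry(pitch) Rx(roll)).
In Python, from bench import sensors, optics, job, r gives the robot as it stands.
- The arm moves only by the tool play_rows, never from a script. Its argument "motion" is a list that holds one entry, the list of rows, each a list of 6 numbers: the shift along the tool's x, y, z in cm, then the turn, a rotation vector about the tool's x, y, z in degrees. In form: [[[x, y, z, ax, ay, az], ...]]. A call has 1 to 5 rows; each row is the pose to reach, as a shift and turn from the pose commanded when the call began, along the tool's axes at that moment; what a row does not reach only later rows make up. A row lasts 1/10 s, in which the tool goes at most 50 mm and 8.59 degrees, less where a joint would pass 70% of its speed; a pose out of reach is approached as far as the arm can. A call with a gripper value outside its range is refused whole. "jaw" is the opening, from 0 (shut) to 1 (fully open), set as the call begins (left out, the last holds). The fingers move at their own pace and stop on an object; "squeeze" is the grip in N (left out, the last holds). Time passes only in rows, so rows that repeat a pose let the fingers close. It gives the time, the measured TCP pose, the force, the opening and the grip force at its end, in the units of the state.
- sensors.sense(): the state, without advancing time (a new reading comes with each control period).
- optics.snapshot(name): name is "scene" or "top" or "wrist"; returns a dict with "pixels" (480x640x3 uint8, red, green, blue), "mtx" (3x3 intrinsics, pixels), "R" (3x3) and "t" (3): a world point X has camera coordinates R X + t; the wrist camera has in their place "T_tool_cam" (4x4, takes a point from camera to tool coordinates, whose origin is the TCP and whose axes are the flange's). Camera axes: x right, y down, z forward; pixel columns grow to the right and rows downward; lengths in mm; the calibration is good to about 2 mm. A picture is of the moment at which its call begins: read the wrist's pose just before it. There is no depth.
- job.hand_in(): hands the job in; it is judged then, once.
The state is a dict: "time": time; "joint_pos": joint angles; "qd": joint speeds; "joint_efforts": joint torques, N m; "tool_pos": TCP position; "tcp_rot": TCP orientation; "ft_force": force on the tool from outside, world axes, zero at the start; "wrist_torque": the same for the moment, N m; "finger_gap": finger opening in mm; "grip_force": force on a finger pad.
Only numpy, scipy, OpenCV 4.12 (cv2) and the standard library are available. Lean on these libraries where they do the work, as an engineer would, in place of code of your own. Each camera call takes 0.05 s, during which the arm holds its last target. There are 200 camera calls.

## Task

Set up the chocolate water bath on the gas hob: first stand the blue pot upright in the copper pan and let go of it, then stand the white beaker upright inside the blue pot and let go of it. Then take the loose white knob, turn it so that the flat in its bore matches the flat of the D-shaft, push it fully home on the shaft, and keep pressing it so that the sprung shaft is pushed well in, more than half of its travel. Finish while still holding the knob pressed in, and leave the other things on the table where they stand.

Things in the scene. Friction and masses are not known exactly. Their poses are not given: they have to be found in the camera images.
- hob: fixed steel single-burner gas hob, 240 (x) by 300 (y) by 60 mm high; origin under its centre on the table, x and y along its sides, z up. The copper pan stands on its +y part, the knob's shaft on its -y part.
- pan: round copper water-bath pan clamped on the hob (cannot move), straight walls, outer diameter 104, inner diameter 96, height 42, floor 4 mm thick, open at the top, two brass loop handles at -x and +x that stay below the rim; origin at the centre of its underside (68 mm above the table), z up.
- mid_pot: blue straight-walled ceramic pot, open at the top, no handle, outer diameter 60, inner diameter 54, height 65, floor 4 mm thick, 0.14 kg nominal; loose, stands upright on the table left of the hob; origin at the centre of its underside, z up. It fits in the copper pan, its rim then stands 27 mm above the pan's rim.
- beaker: white straight-walled ceramic beaker, open at the top, no handle, outer diameter 40, inner diameter 34, height 85, floor 4 mm thick, 0.09 kg nominal; loose, stands upright on the table left of the hob; origin at the centre of its underside, z up. It fits in the blue pot, its rim then stands 24 mm above the pot's rim.
- knob: loose white cooker knob, bore downwards on the table right of the hob, 40 mm high, 0.06 kg: skirt of diameter 48, 8 high; bar grip 46 long (x) by 26 wide (y) over the whole height, to be gripped across the 26. Origin: centre of the underside, on the bore axis; z up. Blind D-bore 24 deep, radius 8.2, flat 4.7 mm from the axis on the +x side. A red line on top points to +x, the side of the flat.
- shaft_seat (a point): point on the D-shaft's axis at the upper face of its brass collar (diameter 24), where the knob's underside comes to rest; moves with the shaft, 76 mm above the table when out; z up. The steel shaft rises 20 mm above it: radius 7, flat 3.5 mm from the axis on the +x side, last 3 mm slimmer by 1.2 mm. Knob home: its origin at this point, its +x along this +x (0.2 rad of play).
- valve: fixed black bezel, diameter 60, 3 mm thick, on the hob's top round the shaft; a red mark on it lies on the side of the shaft's flat (+x). The shaft does not turn. Origin at the bezel's underside on the shaft's axis, z up.
- spindle (a joint): how far the sprung shaft is pushed in (down), m: 0 out, 0.010 at its stop; the spring takes about 4 N to start and 11 N at the stop, and pushes the shaft and knob back out when let go.
- clay_pot: bystander: lidded terracotta pot, 124 mm across, 126 mm high; origin under its centre.
- shaker_a: bystander: square glass shaker with a steel screw top, 40 by 40 by 80 mm; origin under its centre.
- shaker_b: bystander: square glass shaker with a steel screw top, 40 by 40 by 80 mm; origin under its centre.
- molinillo_cup: bystander: terracotta cup (diameter 76, height 90) with an upright wooden molinillo, 217 mm high in all; origin under its centre.
- spoon: bystander: wooden spoon lying on the table.
Not all that is in view belongs to the job. Leave any green or turquoise look-alike of the beaker alone.

How it is judged:
By the outcome, as a careful person would: the job done as asked, in the order asked, and still so for the second after the job is handed in, while the arm keeps its last pose, push and grip.
It also fails if it takes over 72 s, if anything falls off the work surface, if the arm or the gripper's body presses on something with over 40 N, if the wrist force passes 120 N, or if a joint passes its speed limit or range.

## Working session

There is one attempt and no reset: what is moved stays moved. The work goes in short steps, Python scripts to look and compute and a tool call to move; the robot and the scene stay as the last step left them, time stands still between calls to the robot, and variables do not carry over. Pictures are saved under pics/ and viewed, at most 10 in all, crops included, and the job is handed in when it is done.

Besides the shell and the picture viewer there is one more tool, called after "Emit:" as name(argument=value, ...), one argument or row to a line, values as JSON. play_rows: Moves the arm, as the interface text tells. Its arguments: {"type":"object","properties":{"motion":{"type":"array","items":{"type":"array","items":{"type":"array","items":{"type":"number"}}}},"jaw":{"type":"number"},"squeeze":{"type":"number"}},"required":["motion"]}

```bash
ls; mkdir -p pics; python3 - <<'E'
from bench import sensors, optics, job, r
import cv2
print(sensors.sense())
for n in("scene","top"):
    s=optics.snapshot(n); cv2.imwrite(f"pics/{n}0.png",s["pixels"][:,:,::-1]); print(n,s["mtx"],s["R"],s["t"])
E
```

```text
pics
{'time': 0.0, 'joint_pos': array([ 6.94781243e+01,  7.51515221e+00,  8.53299952e+01, -6.33619674e-04,
        8.72611991e+01, -4.89277905e+00]), 'qd': array([-0.00828717,  0.00966719,  0.00874044,  0.02592032, -0.05590867,
        0.16018456]), 'joint_efforts': array([-3.84870200e-04, -5.69402182e+01, -5.00551379e+01, -1.94834229e-04,
        1.46721618e-02,  7.11385884e-07]), 'tool_pos': array([161.43043226, 577.30173476, 230.23710875]), 'tcp_rot': array([-1.79893987e+02, -8.43989497e-03,  1.64370926e+02]), 'ft_force': array([ 0.03898403, -0.08379554,  0.10300137]), 'wrist_torque': array([-0.05951509, -0.03366997,  0.02059929]), 'grip_force': 0.0, 'finger_gap': 85.11913289263012}
scene [[553.6231406    0.         319.03278697]
 [  0.         553.6231406  237.43519166]
 [  0.           0.           1.        ]] [[ 0.32604819  0.94530671  0.00937029]
 [ 0.69943737 -0.23455279 -0.67510914]
 [-0.63598737  0.22667204 -0.73765835]] [-183.17874421 -360.49532179 1772.16024282]
top [[490.75837635   0.         326.48293526]
 [  0.         490.75837635 239.77286018]
 [  0.           0.           1.        ]] [[ 0.02398264 -0.99970883 -0.00266217]
 [-0.99820663 -0.02380033 -0.05492776]
 [ 0.0548484   0.00397471 -0.99848678]] [ -33.04989354  588.11534332 1234.00867432]
```

View pics/scene0.png

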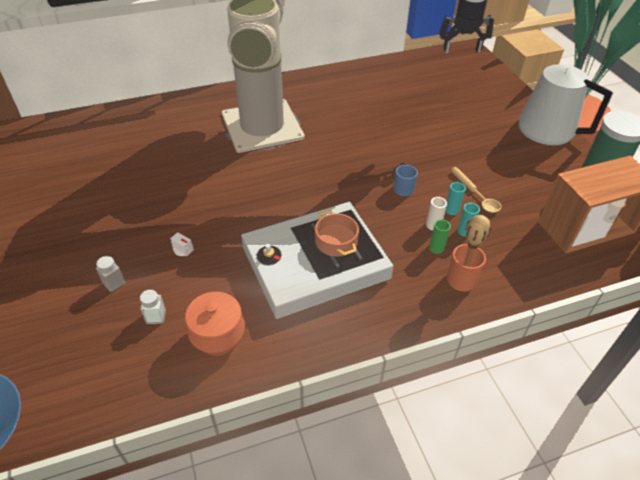

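View pics/top0.png

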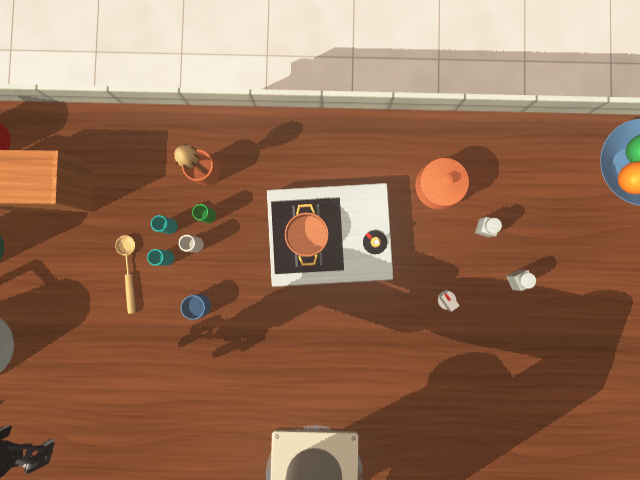

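The scene view shows the hob in the middle, with the pan at (337,235) and the shaft at (269,254). The blue pot is at (405,180), the white beaker at (437,213) among three green or turquoise look-alikes, and the knob at (181,244). In the top view the pot is at (194,307), beaker (190,243), pan (306,235), shaft (375,242) and knob (448,301).

```bash
cat > h.py <<'E'
import numpy as np, cv2
from bench import sensors, optics, job, r
from scipy.spatial.transform import Rotation as Ro
def cam(name):
    st=sensors.sense(); s=optics.snapshot(name); s["st"]=st
    if name=="wrist":
        T=np.eye(4); T[:3,:3]=Ro.from_euler("xyz",st["tcp_rot"],degrees=True).as_matrix(); T[:3,3]=st["tool_pos"]
        W=T@np.asarray(s["T_tool_cam"]); s["R"]=W[:3,:3].T; s["t"]=-W[:3,:3].T@W[:3,3]
    s["hsv"]=cv2.cvtColor(s["pixels"],cv2.COLOR_RGB2HSV); return s
def onplane(s,uv,z):
    uv=np.atleast_2d(np.asarray(uv,float)); d=np.c_[uv,np.ones(len(uv))]@np.linalg.inv(s["mtx"]).T@s["R"]
    c=-s["R"].T@s["t"]; return (c+d*((z-c[2])/d[:,2:]))[:,:2]
def proj(s,X):
    p=s["R"]@np.asarray(X,float)+s["t"]; return (s["mtx"]@(p/p[2]))[:2]
def tomove(X,yaw=None):
    "shift in cm, tool axes, + yaw turn (about tool z) from measured pose to world TCP X with tool yaw"
    st=sensors.sense(); R=Ro.from_euler("xyz",st["tcp_rot"],degrees=True)
    d=R.inv().apply(np.asarray(X)-st["tool_pos"])/10
    t=None if yaw is None else (R.inv()*Ro.from_euler("xyz",[180,0,yaw],degrees=True)).as_rotvec(degrees=True)
    return d.round(2),(None if t is None else t.round(2))
def blobs(s,lo,hi,amin=30):
    m=cv2.inRange(s["hsv"],np.array(lo),np.array(hi)); 
    n,l,st,c=cv2.connectedComponentsWithStats(m); return m,l,[(i,st[i].tolist(),c[i].round(1).tolist()) for i in range(1,n) if st[i][4]>=amin]
def save(s,n): cv2.imwrite(f"pics/{n}.png",s["pixels"][:,:,::-1])
E
python3 - <<'E'
from h import *
s=cam("top")
for n,uv,z in [("pot",(194,307),65),("beaker",(190,243),85),("green",(203,213),85),("tq1",(162,224),85),("tq2",(159,257),85),("pan",(306,235),110),("shaft",(375.5,241.5),96),("mark",(368,237),63),("knob",(448,301),40),("shaker",(521,281),80),("clay",(442,184),100),("shaker2",(488,227),80)]:
    print(n,onplane(s,uv,z).round(0))
for cs in ("top","scene"):
    s=cam(cs)
    for n,lo,hi in [("blue",(100,80,40),(125,255,255)),("white",(0,0,150),(179,50,255))]:
        print(cs,n,[b[1:] for b in blobs(s,lo,hi,60)[2] if b[1][4]<2500])
x=sensors.sense(); print(r.pinch_z, optics.snapshot("wrist")["T_tool_cam"])
E
```

```text
pot [[415. 299.]]
beaker [[569. 309.]]
green [[643. 281.]]
tq1 [[614. 378.]]
tq2 [[534. 382.]]
pan [[594.  29.]]
shaft [[ 583. -136.]]
mark [[ 595. -121.]]
knob [[ 443. -324.]]
shaker [[ 497. -489.]]
clay [[ 724. -292.]]
shaker2 [[ 625. -409.]]
top blue [([601, 119, 39, 55, 1017], [620.2, 143.4]), ([189, 295, 16, 24, 273], [196.5, 306.3])]
top white [([621, 63, 14, 14, 67], [627.9, 68.1]), ([52, 97, 67, 6, 236], [85.8, 99.4]), ([189, 100, 30, 5, 68], [205.4, 102.2]), ([284, 102, 36, 5, 112], [303.5, 104.4]), ([365, 104, 23, 4, 68], [376.9, 105.5]), ([391, 105, 65, 5, 194], [421.4, 106.9]), ([458, 106, 66, 5, 212], [490.2, 108.4]), ([525, 108, 66, 5, 223], [558.4, 110.0]), ([592, 109, 48, 5, 171], [617.4, 111.2]), ([476, 217, 26, 20, 382], [488.6, 226.2]), ([180, 235, 15, 16, 66], [189.8, 243.4]), ([507, 270, 29, 20, 370], [522.2, 280.8]), ([438, 291, 21, 20, 221], [448.1, 301.3]), ([269, 434, 7, 44, 90], [271.9, 454.1])]
scene blue [([407, 0, 49, 39, 1432], [428.2, 16.4]), ([395, 165, 22, 30, 433], [405.2, 179.5]), ([0, 375, 20, 73, 1009], [7.5, 408.6])]
scene white [([542, 0, 32, 16
[... 705 characters left out ...]
, 64, 27, 379], [554.9, 322.4]), ([456, 329, 69, 29, 499], [489.3, 343.2]), ([304, 374, 77, 32, 616], [342.2, 389.8]), ([218, 401, 82, 32, 533], [255.5, 417.5]), ([192, 419, 106, 45, 1318], [244.3, 441.1]), ([190, 429, 25, 13, 98], [204.6, 434.4]), ([10, 439, 107, 38, 898], [67.2, 457.1]), ([109, 454, 82, 26, 798], [157.0, 468.9]), ([157, 468, 37, 12, 226], [180.1, 475.5]), ([0, 471, 9, 9, 63], [3.8, 475.2])]
18.700000000000003 [[ 7.33908194e-04 -9.54857783e-01 -2.97062410e-01  7.54738543e+01]
 [ 9.99999429e-01  4.69868863e-04  9.60235374e-04 -3.18509647e-01]
 [-7.77307843e-04 -2.97062945e-01  9.54857582e-01 -1.42435923e+02]
 [ 0.00000000e+00  0.00000000e+00  0.00000000e+00  1.00000000e+00]]
```

Emit:
play_rows(
  motion=[
    [[-4, -2.5, 0.4, 0, 0, 0], [-8, -5, 0.8, 0, 0, 0], [-12, -7.5, 1.2, 0, 0, 0], [-16, -10, 1.5, 0, 0, 0]],
  ],
)

```text
time: 0.7
tool_pos: [289.5, 437.0, 216.0]
tcp_rot: [-180.0, 0.0, 164.4]
ft_force: [0.5, 0.3, -0.1]
finger_gap: 85.6
grip_force: 0.0
```

Emit:
play_rows(
  motion=[
    [[-4, -2.5, 0.4, 0, 0, 0], [-8, -5, 0.8, 0, 0, 0], [-12, -7.5, 1.2, 0, 0, 0], [-16, -10, 1.5, 0, 0, 0], [-16, -10, 1.5, 0, 0, 0]],
  ],
)

```text
time: 1.2
tool_pos: [419.0, 294.7, 200.8]
tcp_rot: [-179.9, 0.1, 164.0]
ft_force: [-0.0, -0.3, -0.8]
finger_gap: 85.5
grip_force: 0.0
```

```bash
python3 - <<'E'
from h import *
s=cam("wrist"); save(s,"w1"); print(s["st"]["tool_pos"],s["st"]["tcp_rot"],s["mtx"][0])
m,l,b=blobs(s,(95,60,30),(128,255,255),300); print(b)
for n,X in [("pot",(415,299,65)),("beaker",(569,309,85))]: print(n,proj(s,X))
E
```

```text
[418.97735372 294.68047902 200.84456463] [-1.79908636e+02  7.03571083e-02  1.64037777e+02] [408.93812262   0.         321.76158441]
[(1, [293, 166, 85, 93, 6054], [334.4, 213.1])]
pot [326.50426951 219.65516709]
beaker [394.34457069 411.78516092]
```

View pics/w1.png

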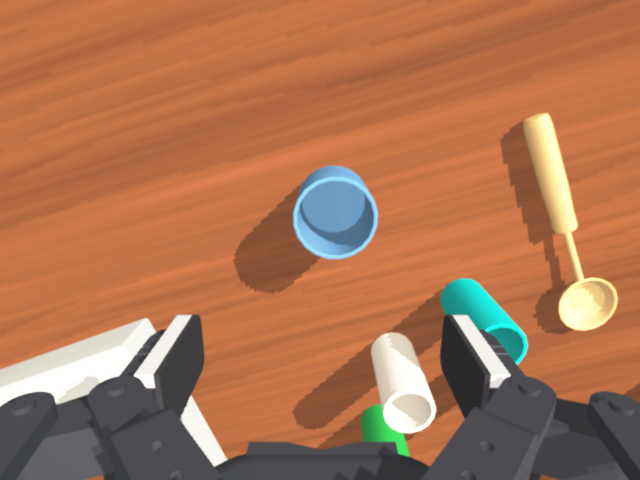

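The wrist view shows the pot rim centred at about (336,218), from column 293 to 378, and the beaker rim at about (409,412). The green and turquoise look-alikes are beyond the beaker, and the spoon is on the right.

```bash
python3 - <<'E'
from h import *
s=cam("wrist")
print("pot",onplane(s,[(336,217.5),(293.5,217.5),(378.5,217.5),(336,258.5)],65).round(1))
print("beaker",onplane(s,[(409.5,412),(384,412),(435,412)],85).round(1))
P=onplane(s,(336,217.5),65)[0]
print(tomove([*P,46],164))
t=cam("top"); print("top check",proj(t,[*P,65]), proj(t,[*onplane(s,(409.5,412),85)[0],85]))
E
```

```text
pot [[413.7 308. ]
 [405.6 279.4]
 [421.9 336.6]
 [443.1 300. ]]
beaker [[570.8 322.3]
 [565.5 303.7]
 [576.1 341. ]]
(array([ 0.53,  0.88, 15.52]), array([ 0.  , -0.02,  0.2 ]))
top check [190.23838457 307.32905479] [184.52614523 242.27812089]
```

```bash
cat >> h.py <<'E'
def circ(P):
    A=np.c_[2*P,np.ones(len(P))]; x=np.linalg.lstsq(A,(P**2).sum(1),rcond=None)[0]
    return x[:2],np.sqrt(x[2]+x[0]**2+x[1]**2)
def rim(s,lo,hi,z,near,amin=300):
    "outer rim circle from the contour's lower half (nearest to image bottom), mapped on plane z"
    m,l,b=blobs(s,lo,hi,amin); b=min(b,key=lambda q:np.hypot(*(np.array(q[2])-near)))
    c=max(cv2.findContours((l==b[0]).astype(np.uint8),cv2.RETR_EXTERNAL,cv2.CHAIN_APPROX_NONE)[0],key=len)[:,0,:].astype(float)
    x,y,w,h=b[1][:4]; c=c[c[:,1]>y+h-0.45*w]
    return circ(onplane(s,c,z))
E
python3 - <<'E'
from h import *
s=cam("wrist"); print(s["st"]["tool_pos"],s["st"]["qd"].round(2))
P,R=rim(s,(95,60,30),(128,255,255),65,(336,213)); print(P,R)
print(tomove([*P,46],164)); t=cam("top"); print(proj(t,[*P,65]))
E
```

```text
[415.83546663 299.03327073 201.2809769 ] [ 1.92 -0.19 -0.03  0.07 -0.06  0.02]
[416.11294094 304.47404924] 29.170381358883866
(array([ 0.06,  0.48, 15.53]), array([ 0.02, -0.02,  0.39]))
[191.72376989 306.37807159]
```

Emit:
play_rows(
  motion=[
    [[0.05, 0.5, 4, 0, 0, 0], [0.05, 0.5, 8, 0, 0, 0], [0.05, 0.5, 12, 0, 0, 0], [0.05, 0.5, 15, 0, 0, 0], [0.05, 0.5, 16.3, 0, 0, 0]],
  ],
)

```text
time: 1.95
tool_pos: [413.7, 303.9, 34.9]
tcp_rot: [-179.8, -0.2, 164.5]
ft_force: [-0.5, 0.4, 0.4]
finger_gap: 85.3
grip_force: 0.0
```

Emit:
play_rows(
  motion=[
    [[0, 0, 0, 0, 0, 0], [0, 0, 0, 0, 0, 0], [0, 0, 0, 0, 0, 0]],
  ],
)

```text
time: 2.25
tool_pos: [418.3, 305.2, 40.7]
tcp_rot: [179.8, 0.2, 164.4]
ft_force: [0.6, 0.3, -0.2]
finger_gap: 85.5
grip_force: 0.0
```

Emit:
play_rows(
  motion=[
    [[0, 0, 0, 0, 0, 0], [0, 0, 0, 0, 0, 0], [0, 0, 0, 0, 0, 0], [0, 0, 0, 0, 0, 0], [0, 0, 0, 0, 0, 0]],
  ],
  jaw=0.3,
  squeeze=35,
)

```text
time: 2.75
tool_pos: [417.7, 304.4, 40.0]
tcp_rot: [179.9, 0.1, 164.4]
ft_force: [-2.5, -1.2, 8.0]
finger_gap: 59.0
grip_force: 36.7
```

Emit:
play_rows(
  motion=[
    [[0, 0, -1, 0, 0, 0], [0, 0, -4, 0, 0, 0], [0, 0, -8, 0, 0, 0], [0, 0, -12, 0, 0, 0], [0, 0, -15, 0, 0, 0]],
  ],
)

```text
time: 3.25
tool_pos: [417.3, 304.2, 191.8]
tcp_rot: [179.9, 0.1, 164.4]
ft_force: [0.4, -0.1, -2.3]
finger_gap: 59.1
grip_force: 38.6
```

```bash
python3 - <<'E'
from h import *
s=cam("top"); cv2.imwrite("pics/t2.png",cv2.resize(s["pixels"][160:340,140:500,::-1],None,fx=2.2,fy=2.2,interpolation=2))
st=sensors.sense(); print(st)
m,l,b=blobs(s,(3,150,90),(14,255,255),100); print(b)
E
```

```text
{'time': 3.3, 'joint_pos': array([ 3.04038627e+01, -4.66972920e+00,  1.01183721e+02, -1.60417806e-03,
        8.29235694e+01, -4.39606227e+01]), 'qd': array([ 1.80757702e-02,  6.81140575e-01,  6.70512345e-01,  4.70412279e-03,
       -6.24367006e+00, -7.63799495e-02]), 'joint_efforts': array([-1.31215118e-01, -3.08337665e+01, -3.28658760e+01, -2.24308425e-02,
        8.24870565e-02, -6.60687692e-05]), 'tool_pos': array([419.45257175, 305.48134977, 197.20911372]), 'tcp_rot': array([179.59624691,   0.39156886, 164.36329552]), 'ft_force': array([2.35116753, 1.54510782, 2.1594008 ]), 'wrist_torque': array([ 0.03139842, -0.09950974,  0.02909317]), 'grip_force': 38.6499154753983, 'finger_gap': 59.27716314666133}
[(1, [0, 102, 640, 378, 151310], [355.5, 293.3]), (68, [435, 114, 57, 8, 152], [459.6, 116.8]), (118, [582, 116, 49, 7, 122], [607.9, 119.2]), (423, [618, 162, 22, 32, 235], [627.1, 176.4]), (433, [288, 217, 29, 38, 416], [297.9, 234.1]), (622, [0, 354, 89, 126, 7356], [33.1, 429.0]), (638, [103, 366, 63, 94, 2214], [134.1, 410.9])]
```

View pics/t2.png

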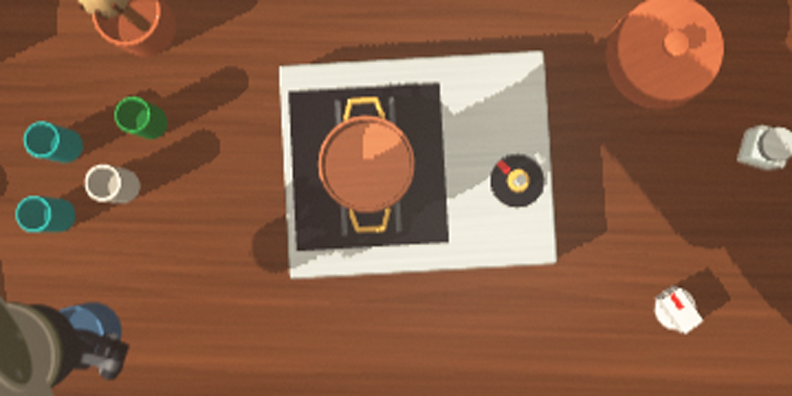

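The pot is held and lifted. In the enlarged top view the pan rim is centred at (366,164), the shaft at (518,180) with its red mark at (504,167), the beaker rim at (103,183), and the knob at (679,308) with its line pointing up and to the left.

```bash
python3 - <<'E'
from h import *
s=cam("top"); P=onplane(s,(306.4,234.5),110)[0]; print(P,onplane(s,[(140+318/2.2,234.5),(140+414/2.2,234.5)],110))
q=cam("scene"); print(proj(q,[*P,110])); cv2.imwrite("pics/sc.png",cv2.resize(q["pixels"][190:280,290:390,::-1],None,fx=4,fy=4))
print(tomove([P[0]+1,P[1],200],164.4))
E
```

```text
[594.89744365  28.27634297] [[593.67059017  79.79370245]
 [596.11992438 -23.05739813]]
[335.21113318 226.81831036]
(array([-24.55, -21.84,  -0.81]), array([ 0.25,  0.24, -0.04]))
```

View pics/sc.png

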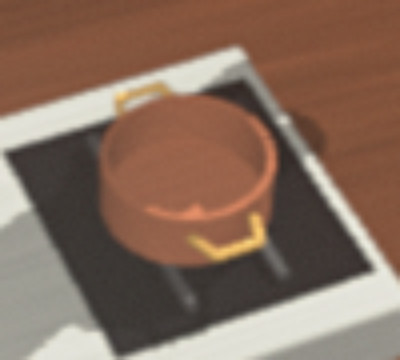

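The crop puts the pan rim at about (188,158), which is within a few mm of the position from the top view. Its diameter of 103 mm matches the given size.

Emit:
play_rows(
  motion=[
    [[-3, -2.6, -0.5, 0, 0, 0], [-6.5, -5.7, -0.5, 0, 0, 0], [-10, -8.8, -0.5, 0, 0, 0], [-13.5, -11.9, -0.5, 0, 0, 0], [-16.5, -14.5, -0.5, 0, 0, 0]],
  ],
)

```text
time: 3.9
tool_pos: [536.5, 117.5, 191.5]
tcp_rot: [-179.9, -0.1, 164.3]
ft_force: [0.3, 0.7, -1.9]
finger_gap: 59.1
grip_force: 38.7
```

Emit:
play_rows(
  motion=[
    [[-3, -2.6, 0, 0, 0, 0], [-6, -5.3, 0, 0, 0, 0], [-8.2, -7.2, 0, 0, 0, 0], [-8.2, -7.2, 0, 0, 0, 0], [-8.2, -7.2, 0, 0, 0, 0]],
  ],
)

```text
time: 4.4
tool_pos: [595.2, 28.0, 191.4]
tcp_rot: [-180.0, -0.2, 164.3]
ft_force: [0.6, 0.6, -0.9]
finger_gap: 59.1
grip_force: 38.7
```

```bash
python3 - <<'E'
from h import *
w=cam("wrist"); save(w,"w3"); print(w["st"]["tool_pos"])
print(tomove([597,29,130],164.4))
E
```

```text
[595.1920099   27.97709666 191.40430628]
(array([-0.2 ,  0.08,  6.17]), array([-0.02, -0.17, -0.05]))
```

View pics/w3.png

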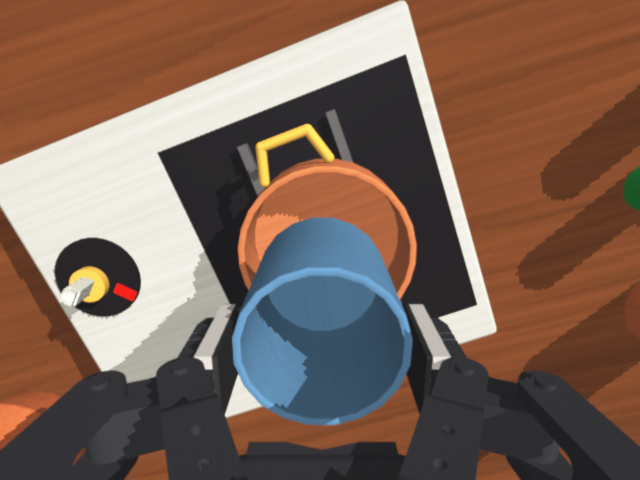

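The wrist view shows the pot over the pan. The pan rim runs from column 238 to 416 with its top at about row 161. The valve bezel is at (97,277), the shaft tip at (72,296) and the red mark at (125,293).

```bash
python3 - <<'E'
from h import *
w=cam("wrist")
print(circ(onplane(w,[(238,247),(416,247),(330,161),(263,190),(392,187)],110)))
print("pot bottom approx centre at TCP", sensors.sense()["tool_pos"])
h=w["hsv"]
# bezel (dark) and mark (red)
m=cv2.inRange(h,np.array((0,150,120)),np.array((4,255,255)))|cv2.inRange(h,np.array((174,150,120)),np.array((179,255,255)))
m[:,200:]=0; m[330:]=0
ys,xs=np.nonzero(m); print(len(xs),xs.mean(),ys.mean()); mk=onplane(w,(xs.mean(),ys.mean()),63)[0]
y=cv2.inRange(h,np.array((18,100,120)),np.array((32,255,255))); y[:,200:]=0; y[:200]=0;y[350:]=0
ys,xs=np.nonzero(y); print(len(xs),xs.min(),xs.max(),ys.min(),ys.max())
d=(h[:,:,2]<70).astype(np.uint8); d[:,150:]=0; d[330:]=0; d[:220]=0
c=max(cv2.findContours(d,0,1)[0],key=len)[:,0,:].astype(float); hull=cv2.convexHull(c.astype(np.int32))[:,0,:]
C,R=circ(onplane(w,hull,63)); print("bezel",C,R,"mark",mk,"ang",np.degrees(np.arctan2(*(mk-C)[::-1])))
E
```

```text
(array([595.77072147,  31.9201084 ]), np.float64(51.29243449958817))
pot bottom approx centre at TCP [595.14386243  29.22199311 192.15504743]
263 123.73003802281369 291.7642585551331
748 68 107 266 302
bezel [ 585.80250595 -135.59945753] 29.56542388880576 mark [ 601.06678278 -121.31422941] ang 43.10234227050505
```

Emit:
play_rows(
  motion=[
    [[0, 0.3, 2.5, 0, 0, 0], [0, 0.3, 5, 0, 0, 0], [0, 0.3, 6.8, 0, 0, 0], [0, 0.3, 7.6, 0, 0, 0], [0, 0.3, 7.9, 0, 0, 0]],
  ],
)

```text
time: 5.0
tool_pos: [595.9, 32.3, 113.2]
tcp_rot: [-180.0, -0.1, 164.4]
ft_force: [-0.8, 0.5, -1.9]
finger_gap: 59.3
grip_force: 38.7
```

Emit:
play_rows(
  motion=[
    [[0, 0, 0, 0, 0, 0], [0, 0, 0, 0, 0, 0], [0, 0, 0, 0, 0, 0]],
  ],
)

```text
time: 5.3
tool_pos: [597.8, 31.4, 115.7]
tcp_rot: [180.0, 0.1, 164.4]
ft_force: [-0.4, -0.2, -1.5]
finger_gap: 59.1
grip_force: 38.7
```

```bash
python3 - <<'E'
from h import *
s=sensors.sense(); print(s["tool_pos"],s["tcp_rot"],s["ft_force"],s["qd"].round(1))
E
```

```text
[597.84759016  31.35434822 115.69337538] [1.79971250e+02 1.20851344e-01 1.64374424e+02] [-0.41950613 -0.23014711 -1.45399595] [-0.2  0.1  0.1 -0.1 -0.1 -0. ]
```

Emit:
play_rows(
  motion=[
    [[0, 0, 0.2, 0, 0, 0], [0, 0, 0.45, 0, 0, 0], [0, 0, 0.45, 0, 0, 0]],
  ],
)

```text
time: 5.6
tool_pos: [597.8, 31.2, 112.1]
tcp_rot: [180.0, 0.1, 164.4]
ft_force: [-5.3, -0.4, 12.2]
finger_gap: 59.4
grip_force: 39.8
```

Emit:
play_rows(
  motion=[
    [[0, 0, 0, 0, 0, 0], [0, 0, 0, 0, 0, 0], [0, 0, 0, 0, 0, 0], [0, 0, 0, 0, 0, 0]],
  ],
  jaw=0.98,
)

```text
time: 6.0
tool_pos: [596.9, 31.3, 109.5]
tcp_rot: [-180.0, -0.0, 164.4]
ft_force: [-0.7, 0.1, 0.0]
finger_gap: 83.7
grip_force: 0.0
```

Emit:
play_rows(
  motion=[
    [[0, 0, -1, 0, 0, 0], [0, 0, -4, 0, 0, 0], [0, 0, -8, 0, 0, 0], [0, 0, -11, 0, 0, 0], [0, 0, -11, 0, 0, 0]],
  ],
)

```text
time: 6.5
tool_pos: [600.1, 31.2, 227.1]
tcp_rot: [179.9, 0.6, 164.4]
ft_force: [0.2, -0.9, 1.0]
finger_gap: 83.8
grip_force: 0.0
```

```bash
python3 - <<'E'
from h import *
w=cam("wrist"); save(w,"w4"); print(w["st"]["tool_pos"],blobs(w,(95,60,30),(128,255,255),300)[2]);
print("pot",rim(w,(95,60,30),(128,255,255),137,(330,240)))
# hover over beaker, camera aimed
print(tomove([572,318,215],108))
E
```

```text
[600.10118766  31.24766743 227.06104126] [(1, [271, 175, 99, 110, 8394], [320.2, 231.5])]
pot (array([596.29100462,  31.46244618]), np.float64(29.071234141141396))
(array([10.33, 26.89,  0.87]), array([ 0.26,  0.3 , 56.37]))
```

View pics/w4.png

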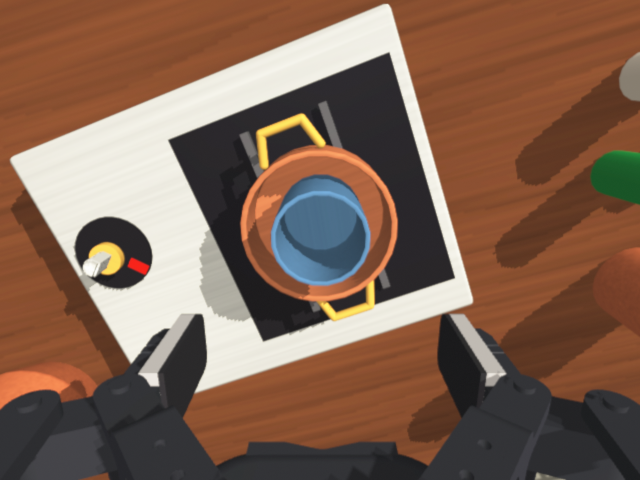

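The pot stands upright in the pan, with its rim centred at (320,238), and it has been let go.

Emit:
play_rows(
  motion=[
    [[1.7, 4.4, 0, 0, 0, 8], [3.4, 8.8, 0, 0, 0, 16], [5.1, 13.2, 0, 0, 0, 24], [6.8, 17.6, 0, 0, 0, 32], [8.5, 22, 0, 0, 0, 40]],
  ],
)

```text
time: 7.05
tool_pos: [573.3, 267.6, 218.5]
tcp_rot: [-179.9, -0.0, 124.0]
ft_force: [0.4, -1.5, 0.7]
finger_gap: 83.8
grip_force: 0.0
```

```bash
python3 - <<'E'
from h import *
print(tomove([570,318,215],108))
E
```

```text
(array([4.36, 2.55, 0.34]), array([-1.200e-01, -1.000e-02,  1.603e+01]))
```

Emit:
play_rows(
  motion=[
    [[2.2, 1.3, 0, 0, 0, 8], [4.4, 2.6, 0, 0, 0, 16], [4.4, 2.6, 0, 0, 0, 16], [4.4, 2.6, 0, 0, 0, 16], [4.4, 2.6, 0, 0, 0, 16]],
  ],
  jaw=0.85,
)

```text
time: 7.55
tool_pos: [570.9, 316.1, 219.0]
tcp_rot: [-179.9, 0.0, 108.5]
ft_force: [0.5, 0.4, 0.8]
finger_gap: 72.8
grip_force: 0.0
```

```bash
python3 - <<'E'
from h import *
w=cam("wrist"); save(w,"w5"); print(w["st"]["tool_pos"],w["st"]["tcp_rot"],w["st"]["qd"].round(1))
print([b[1:] for b in blobs(w,(0,0,120),(179,60,255),300)[2]])
P,R=rim(w,(0,0,120),(179,60,255),85,proj(w,(572,318,85))); print("beaker",P,R)
for n,lo,hi in (("green",(50,100,30),(75,255,255)),("tq",(80,100,30),(95,255,255))):
    print(n,[onplane(w,(b[1][0]+b[1][2]/2,b[1][1]+b[1][3]-b[1][2]/2),85)[0].round() for b in blobs(w,lo,hi,300)[2]])
print(tomove([*P,58],108))
E
```

```text
[570.89159385 316.05058501 218.9965602 ] [-1.79920988e+02  2.92507924e-02  1.08451395e+02] [-0.7 -0.4 -0.1  0.  -0.   0.5]
[([297, 178, 57, 73, 3198], [325.0, 215.5]), ([164, 309, 51, 69, 1171], [187.7, 342.2]), ([430, 309, 50, 69, 1179], [455.9, 342.4]), ([202, 375, 199, 80, 8195], [298.5, 413.7])]
beaker [572.46145464 319.48369598] 19.40563153299445
green [array([642., 295.])]
tq [array([537., 393.]), array([612., 391.])]
(array([ 0.3 ,  0.26, 16.13]), array([-0.05,  0.02,  0.4 ]))
```

View pics/w5.png

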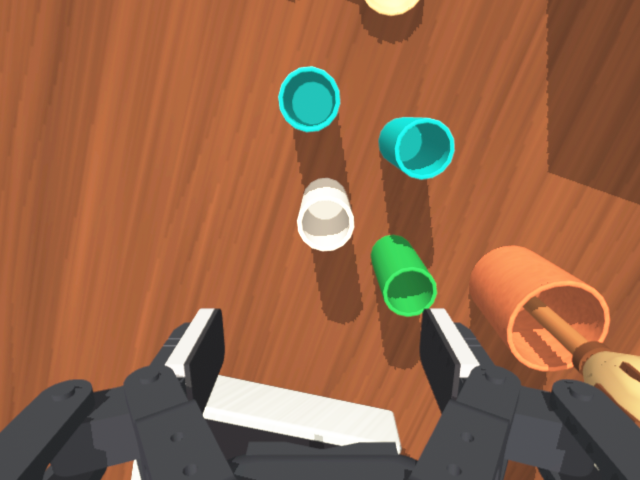

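The beaker rim is at (325,220). Both finger positions, left and right of it, are clear of the turquoise and green look-alikes.

Emit:
play_rows(
  motion=[
    [[0.3, 0.25, 4, 0, 0, 0], [0.3, 0.25, 8, 0, 0, 0], [0.3, 0.25, 12, 0, 0, 0], [0.3, 0.25, 14.8, 0, 0, 0], [0.3, 0.25, 15.9, 0, 0, 0]],
  ],
)

```text
time: 8.1
tool_pos: [570.3, 318.4, 56.5]
tcp_rot: [-179.6, 0.0, 108.3]
ft_force: [-0.5, -0.9, -0.4]
finger_gap: 72.2
grip_force: 0.0
```

Emit:
play_rows(
  motion=[
    [[0, 0, 0, 0, 0, 0], [0, 0, 0, 0, 0, 0], [0, 0, 0, 0, 0, 0], [0, 0, 0, 0, 0, 0]],
  ],
)

```text
time: 8.5
tool_pos: [573.9, 321.3, 63.2]
tcp_rot: [179.8, -0.0, 108.4]
ft_force: [0.0, -0.1, -0.7]
finger_gap: 72.6
grip_force: 0.0
```

Emit:
play_rows(
  motion=[
    [[0, 0, 0, 0, 0, 0], [0, 0, 0, 0, 0, 0], [0, 0, 0, 0, 0, 0], [0, 0, 0, 0, 0, 0], [0, 0, 0, 0, 0, 0]],
  ],
  jaw=0.2,
  squeeze=30,
)

```text
time: 9.0
tool_pos: [572.7, 320.9, 61.5]
tcp_rot: [180.0, -0.0, 108.4]
ft_force: [-1.2, -0.2, 7.2]
finger_gap: 38.8
grip_force: 30.3
```

Emit:
play_rows(
  motion=[
    [[0, 0, -1, 0, 0, 0], [0, 0, -4, 0, 0, 0], [0, 0, -8, 0, 0, 0], [0, 0, -13, 0, 0, 0], [0, 0, -17, 0, 0, 0]],
  ],
)

```text
time: 9.5
tool_pos: [572.6, 320.7, 233.9]
tcp_rot: [179.9, -0.0, 108.4]
ft_force: [1.1, 0.9, -0.1]
finger_gap: 38.8
grip_force: 30.5
```

```bash
python3 - <<'E'
from h import *
print(tomove([597,30,235],108),sensors.sense()["tool_pos"])
w=cam("wrist"); print([b[1:] for b in blobs(w,(0,0,120),(179,60,255),300)[2]])
E
```

```text
(array([-28.36,  -6.84,  -0.12]), array([ 0.08, -0.01,  0.37])) [572.56257716 320.73342839 233.8978309 ]
[([251, 231, 140, 212, 20423], [321.7, 346.4]), ([232, 300, 34, 63, 960], [248.3, 329.5]), ([379, 300, 34, 63, 949], [395.3, 329.4])]
```

Emit:
play_rows(
  motion=[
    [[-3.5, -0.9, 0, 0, 0, 0], [-7.5, -1.8, 0, 0, 0, 0], [-11.5, -2.8, 0, 0, 0, 0], [-15.5, -3.8, 0, 0, 0, 0], [-19.5, -4.8, 0, 0, 0, 0]],
  ],
)

```text
time: 10.05
tool_pos: [588.1, 119.0, 230.7]
tcp_rot: [-180.0, 0.0, 108.4]
ft_force: [-0.3, -0.3, -1.3]
finger_gap: 38.7
grip_force: 30.6
```

Emit:
play_rows(
  motion=[
    [[-3.5, -0.8, 0, 0, 0, 0], [-6.6, -1.5, 0, 0, 0, 0], [-8.65, -2.05, 0, 0, 0, 0], [-8.65, -2.05, 0, 0, 0, 0], [-8.65, -2.05, 0, 0, 0, 0]],
  ],
)

```text
time: 10.55
tool_pos: [596.0, 31.8, 230.7]
tcp_rot: [-180.0, -0.0, 108.3]
ft_force: [0.3, 0.5, -0.9]
finger_gap: 39.1
grip_force: 30.6
```

Emit:
play_rows(
  motion=[
    [[0, 0, 0, 0, 0, 0], [0, 0, 0, 0, 0, 0], [0, 0, 0, 0, 0, 0]],
  ],
)

```text
time: 10.85
tool_pos: [596.1, 32.9, 230.8]
tcp_rot: [180.0, -0.0, 108.4]
ft_force: [0.5, 1.1, -0.1]
finger_gap: 38.8
grip_force: 30.6
```

```bash
python3 - <<'E'
from h import *
w=cam("wrist"); save(w,"w6"); S=w["st"];print(S["tool_pos"],S["tcp_rot"],S["qd"].round(1))
print(tomove([596.3,32,140],108.4))
# beaker bottom/rim prediction if aligned with TCP
h=w["hsv"]; m,l,b=blobs(w,(95,60,30),(128,255,255),300); print(b)
P=S["tool_pos"]; print(proj(w,[P[0],P[1],P[2]-61]),proj(w,[P[0],P[1],P[2]+24]),proj(w,[596.3,31.5,137]))
E
```

```text
[596.12024777  32.93734592 230.80875708] [ 1.79996880e+02 -7.15263754e-03  1.08446034e+02] [-0.2 -0.  -0.  -0.  -0.  -0.1]
(array([-0.08, -0.01,  9.08]), array([-0.  , -0.  ,  0.04]))
[(1, [273, 184, 97, 88, 4342], [322.3, 219.7])]
[321.14363866 263.9231585 ] [320.80609717 353.23523339] [320.74605468 247.31717855]
```

View pics/w6.png

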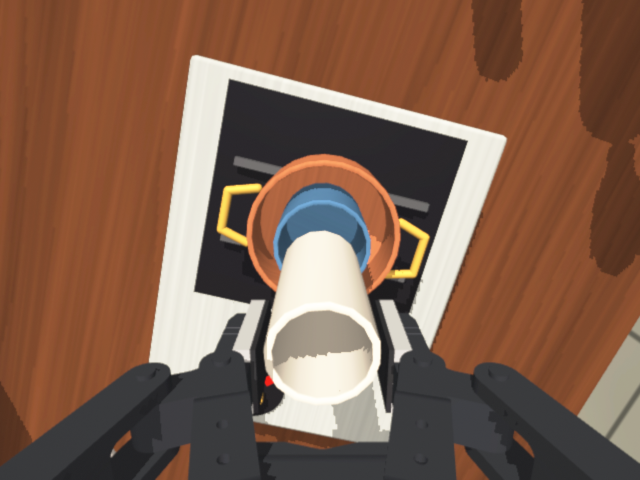

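The beaker is upright and lined up over the pot. Its rim is at (323,353), and the pot rim runs from column 273 to 370.

Emit:
play_rows(
  motion=[
    [[-0.1, 0, 2, 0, 0, 0], [-0.1, 0, 4, 0, 0, 0], [-0.1, 0, 6, 0, 0, 0], [-0.1, 0, 8, 0, 0, 0], [-0.1, 0, 8.9, 0, 0, 0]],
  ],
)

```text
time: 11.4
tool_pos: [595.2, 31.5, 139.4]
tcp_rot: [-179.8, -0.1, 108.4]
ft_force: [-0.5, -0.4, -1.4]
finger_gap: 39.0
grip_force: 30.6
```

Emit:
play_rows(
  motion=[
    [[0, 0, 0, 0, 0, 0], [0, 0, 0, 0, 0, 0], [0, 0, 0.2, 0, 0, 0], [0, 0, 0.4, 0, 0, 0], [0, 0, 0.4, 0, 0, 0]],
  ],
)

```text
time: 11.9
tool_pos: [596.7, 31.0, 138.1]
tcp_rot: [180.0, 0.0, 108.4]
ft_force: [0.2, -0.3, -1.8]
finger_gap: 38.5
grip_force: 30.6
```

Emit:
play_rows(
  motion=[
    [[0, 0, 0.1, 0, 0, 0], [0, 0, 0.1, 0, 0, 0]],
  ],
)

```text
time: 12.1
tool_pos: [596.8, 30.9, 137.5]
tcp_rot: [180.0, 0.0, 108.4]
ft_force: [-1.7, 0.1, 3.5]
finger_gap: 38.7
grip_force: 31.0
```

Emit:
play_rows(
  motion=[
    [[0, 0, 0, 0, 0, 0], [0, 0, 0, 0, 0, 0], [0, 0, 0, 0, 0, 0], [0, 0, 0, 0, 0, 0]],
  ],
  jaw=0.8,
)

```text
time: 12.5
tool_pos: [596.4, 31.0, 136.7]
tcp_rot: [-180.0, -0.0, 108.4]
ft_force: [0.8, -0.7, 0.4]
finger_gap: 67.9
grip_force: 0.0
```

Emit:
play_rows(
  motion=[
    [[0, 0, -1, 0, 0, 0], [0, 0, -4, 0, 0, 0], [0, 0, -8, 0, 0, 0], [0, 0, -12, 0, 0, 0], [0, 0, -12, 0, 0, 0]],
  ],
)

```text
time: 13.0
tool_pos: [599.8, 30.9, 265.6]
tcp_rot: [179.3, 0.2, 108.4]
ft_force: [1.0, 0.0, 1.1]
finger_gap: 68.4
grip_force: 0.0
```

```bash
python3 - <<'E'
from h import *
w=cam("wrist"); save(w,"w7"); S=w["st"];print(S["tool_pos"],S["tcp_rot"])
P,R=rim(w,(0,0,120),(179,60,255),161,proj(w,(596,31,161))); print("beaker",P,R)
print("pot",blobs(w,(95,60,30),(128,255,255),300)[2])
print(tomove([448,-315,190],108.4))
# knob direction from top
s=cam("top"); m=cv2.inRange(s["hsv"],np.array((0,130,120)),np.array((5,255,255)))|cv2.inRange(s["hsv"],np.array((172,130,120)),np.array((179,255,255)))
for (x0,x1,y0,y1,z) in ((435,462,288,314,40),(360,374,230,243,63)):
    ys,xs=np.nonzero(m[y0:y1,x0:x1]); Q=onplane(s,np.c_[xs+x0,ys+y0],z); print(len(Q),Q.mean(0)); v,_,_,_=cv2.fitLine(Q.astype(np.float32),2,0,.01,.01).ravel()[:4] if len(Q)>2 else (0,0,0,0); print(cv2.fitLine(Q.astype(np.float32),2,0,.01,.01).ravel() if len(Q)>2 else 0)
E
```

```text
[599.7918796   30.93153515 265.62632271] [179.33736647   0.24706887 108.37187008]
beaker [594.9358854   31.58494024] 21.427208208559314
pot [(1, [273, 172, 85, 90, 2248], [317.0, 205.4])]
(array([-28.06, -25.27,   7.1 ]), array([ 0.45,  0.17, -0.03]))
17 [ 453.85883332 -321.83293238]
[   0.80797154    0.58922154  453.85883    -321.83292   ]
22 [ 599.10996718 -121.92237401]
[   0.69321835    0.7207276   599.11       -121.92237   ]
```

View pics/w7.png

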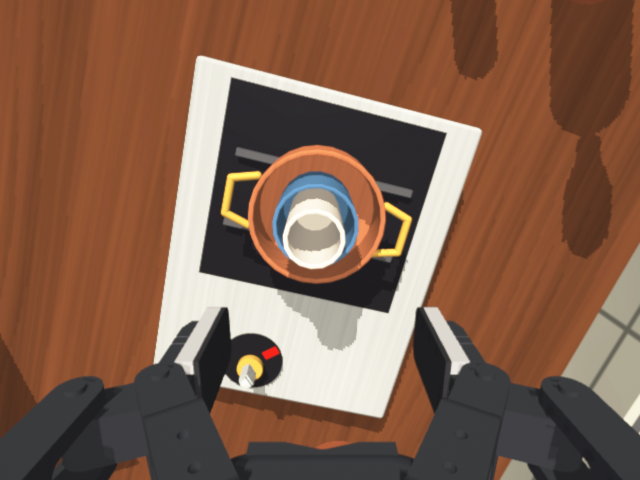

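The beaker stands upright inside the pot: beaker rim at (314,239), pot rim at (316,222). Next is the knob.

Emit:
play_rows(
  motion=[
    [[-3, -2.7, 0, 0, 0, 8], [-6.3, -5.7, 1, 0, 0, 16], [-9.6, -8.7, 2, 0, 0, 24], [-12.9, -11.7, 3, 0, 0, 32], [-16.2, -14.7, 3, 0, 0, 40]],
  ],
)

```text
time: 13.6
tool_pos: [505.4, -169.6, 223.3]
tcp_rot: [-179.7, -0.0, 68.1]
ft_force: [1.0, 0.3, -0.7]
finger_gap: 68.3
grip_force: 0.0
```

```bash
python3 - <<'E'
from h import *
print(tomove([446,-322,190],36))
E
```

```text
(array([-16.35,   0.21,   3.33]), array([-0.3 ,  0.08, 32.06]))
```

Emit:
play_rows(
  motion=[
    [[-4, 0, 0, 0, 0, 8], [-8.5, 0.1, 1, 0, 0, 16], [-13, 0.2, 2, 0, 0, 24], [-16.3, 0.2, 3, 0, 0, 32], [-16.3, 0.2, 3, 0, 0, 32]],
  ],
)

```text
time: 14.1
tool_pos: [446.4, -323.6, 193.3]
tcp_rot: [-179.7, 0.1, 35.9]
ft_force: [-0.5, 0.8, -0.3]
finger_gap: 68.2
grip_force: 0.0
```

Emit:
play_rows(
  motion=[
    [[0, 0, 0, 0, 0, 0], [0, 0, 0, 0, 0, 0], [0, 0, 0, 0, 0, 0]],
  ],
)

```text
time: 14.4
tool_pos: [450.4, -320.2, 196.9]
tcp_rot: [180.0, -0.0, 36.5]
ft_force: [1.0, -0.1, -0.2]
finger_gap: 68.2
grip_force: 0.0
```

```bash
python3 - <<'E'
from h import *
w=cam("wrist"); cv2.imwrite("pics/w8.png",w["pixels"][:,:,::-1]); S=w["st"];print(S["tool_pos"],S["tcp_rot"],S["qd"].round(1))
h=w["hsv"]; m=cv2.inRange(h,np.array((0,130,100)),np.array((5,255,255)))|cv2.inRange(h,np.array((172,130,100)),np.array((179,255,255)))
p=proj(w,(445,-323,40)); print(p); yy,xx=np.mgrid[:480,:640]; m[np.hypot(xx-p[0],yy-p[1])>60]=0
ys,xs=np.nonzero(m); Q=onplane(w,np.c_[xs,ys],40); L=cv2.fitLine(Q.astype(np.float32),2,0,.01,.01).ravel(); print(len(xs),xs.mean(),ys.mean(),Q.mean(0),"angle",np.degrees(np.arctan2(L[1],L[0])))
print([b[1:] for b in blobs(w,(0,0,120),(179,60,255),200)[2]])
E
```

```text
[ 450.40986872 -320.22686573  196.93513691] [ 1.79998523e+02 -1.38931925e-02  3.65170987e+01] [ 0.2 -0.1 -0.1 -0.1 -0.1  0.2]
[319.89486401 227.90044004]
181 325.71270718232046 216.8950276243094 [ 454.48522465 -321.42944308] angle 34.841976
[([119, 0, 118, 54, 3444], [186.9, 18.5]), ([533, 56, 107, 86, 6895], [592.8, 100.5]), ([297, 192, 58, 68, 2772], [325.2, 225.2]), ([495, 262, 104, 90, 5941], [547.1, 306.7]), ([174, 307, 47, 68, 1077], [196.1, 339.8]), ([424, 307, 46, 68, 1084], [447.5, 340.0])]
```

View pics/w8.png

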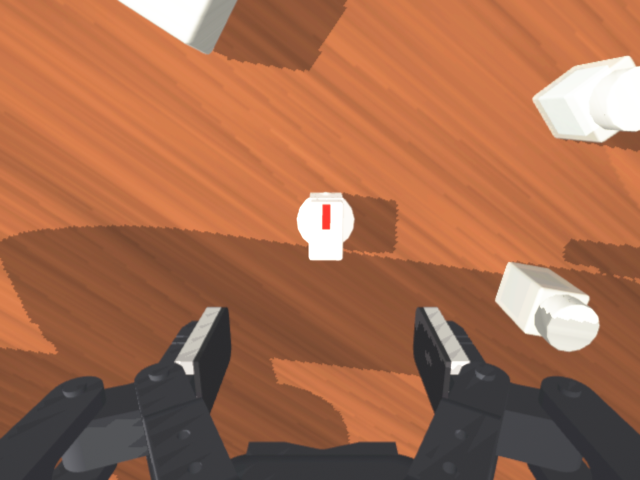

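That makes 11 pictures viewed, one over the limit of 10, so from here I'll use numbers only. The knob's skirt is at (326,219), with its bar from row 198 to 261 and the red line at (326,217), pointing up in the image.

```bash
python3 - <<'E'
from h import *
w=cam("wrist")
print("bar top",onplane(w,[(325.5,230),(325.5,261),(325.5,198),(308,240),(343,240)],40))
print("skirt",onplane(w,[(325.8,219),(297,219),(355,219)],8))
V=w["hsv"]; m,l,b=blobs(w,(0,0,120),(179,60,255),200)
k=[q for q in b if abs(q[2][0]-325)<15 and abs(q[2][1]-225)<20][0]; M=(l==k[0])
for r_ in range(192,261,4): c=np.nonzero(M[r_])[0]; print(r_,c.min() if len(c) else 0,c.max() if len(c) else 0,end="; ")
C=onplane(w,(325.5,230),40)[0]; print(); print(tomove([*C,60],35))
E
```

```text
bar top [[ 446.27633623 -327.57792275]
 [ 426.19616621 -342.55018348]
 [ 466.04331659 -312.8391838 ]
 [ 431.91617644 -321.56235707]
 [ 447.88781255 -343.0985559 ]]
skirt [[ 447.05167253 -327.64298478]
 [ 432.73373772 -308.33565859]
 [ 461.56753379 -347.21720913]]
192 323 327; 196 310 341; 200 305 345; 204 302 348; 208 300 350; 212 298 352; 216 297 353; 220 297 353; 224 297 353; 228 298 352; 232 300 350; 236 302 348; 240 305 344; 244 309 342; 248 309 341; 252 309 342; 256 309 342; 260 0 0; 
(array([-0.77,  0.32, 13.72]), array([ 0.03, -0.02,  1.5 ]))
```

Emit:
play_rows(
  motion=[
    [[-0.4, 0.2, 4, 0, 0, 0.8], [-0.8, 0.3, 8, 0, 0, 1.5], [-0.8, 0.3, 11, 0, 0, 1.5], [-0.8, 0.3, 13.5, 0, 0, 1.5], [-0.8, 0.3, 15, 0, 0, 1.5]],
  ],
)

```text
time: 15.0
tool_pos: [444.5, -327.0, 44.6]
tcp_rot: [-179.8, 0.0, 34.9]
ft_force: [-0.3, 0.5, 0.7]
finger_gap: 67.9
grip_force: 0.0
```

Emit:
play_rows(
  motion=[
    [[0, 0, 1.2, 0, 0, 0], [0, 0, 2.2, 0, 0, 0], [0, 0, 3, 0, 0, 0], [0, 0, 3.4, 0, 0, 0], [0, 0, 3.5, 0, 0, 0]],
  ],
)

```text
time: 15.5
tool_pos: [445.3, -328.6, 11.8]
tcp_rot: [180.0, -0.0, 34.9]
ft_force: [-0.3, -1.0, 0.1]
finger_gap: 68.4
grip_force: 0.0
```

Emit:
play_rows(
  motion=[
    [[0, 0, 0, 0, 0, 0], [0, 0, 0, 0, 0, 0], [0, 0, 0, 0, 0, 0], [0, 0, 0, 0, 0, 0]],
  ],
)

```text
time: 15.9
tool_pos: [445.4, -328.7, 12.2]
tcp_rot: [180.0, -0.0, 34.9]
ft_force: [0.5, 0.1, -0.0]
finger_gap: 68.3
grip_force: 0.0
```

```bash
python3 - <<'E'
from h import *
print(tomove([446.7,-327.6,11.5],35),sensors.sense()["tool_pos"])
E
```

```text
(array([ 0.17, -0.01,  0.07]), array([ 0.04, -0.01, -0.13])) [ 445.35156484 -328.6727581    12.18349793]
```

Well aligned, so grip and lift.

Emit:
play_rows(
  motion=[
    [[0.15, 0, 0, 0, 0, 0], [0.15, 0, 0, 0, 0, 0], [0.15, 0, 0, 0, 0, 0], [0.15, 0, 0, 0, 0, 0], [0.15, 0, 0, 0, 0, 0]],
  ],
  jaw=0.05,
  squeeze=60,
)

```text
time: 16.4
tool_pos: [446.6, -327.7, 12.0]
tcp_rot: [180.0, -0.0, 34.9]
ft_force: [0.1, 0.1, 1.7]
finger_gap: 25.1
grip_force: 59.4
```

Emit:
play_rows(
  motion=[
    [[0, 0, 0, 0, 0, 0], [0, 0, 0, 0, 0, 0], [0, 0, 0, 0, 0, 0]],
  ],
)

```text
time: 16.7
tool_pos: [446.6, -327.8, 12.0]
tcp_rot: [180.0, -0.0, 34.9]
ft_force: [-0.0, -0.6, 4.4]
finger_gap: 25.1
grip_force: 59.4
```

Emit:
play_rows(
  motion=[
    [[0, 0, -1, 0, 0, 0], [0, 0, -4, 0, 0, 0], [0, 0, -8, 0, 0, 0], [0, 0, -12, 0, 0, 0], [0, 0, -15.5, 0, 0, 0]],
  ],
)

```text
time: 17.2
tool_pos: [446.2, -327.5, 169.2]
tcp_rot: [180.0, -0.0, 34.9]
ft_force: [1.5, 0.3, -0.4]
finger_gap: 25.1
grip_force: 59.1
```

```bash
python3 - <<'E'
from h import *
w=cam("wrist"); S=w["st"]; print(S["tool_pos"],S["tcp_rot"],S["finger_gap"])
h=w["hsv"]; m=cv2.inRange(h,np.array((0,130,100)),np.array((5,255,255)))|cv2.inRange(h,np.array((172,130,100)),np.array((179,255,255)))
P=S["tool_pos"]; zt=P[2]-12.2+40; p=proj(w,(P[0],P[1],zt)); yy,xx=np.mgrid[:480,:640]; m[np.hypot(xx-p[0],yy-p[1])>70]=0
ys,xs=np.nonzero(m); Q=onplane(w,np.c_[xs,ys],zt); L=cv2.fitLine(Q.astype(np.float32),2,0,.01,.01).ravel(); print(p,len(xs),xs.mean(),ys.mean(),Q.mean(0)-P[:2],"angle",np.degrees(np.arctan2(L[1],L[0])))
print(tomove([580,-140,180],43))
E
```

```text
[ 446.20699406 -327.5145578   169.22523957] [ 1.79969547e+02 -3.21375468e-03  3.48680185e+01] 25.124829921735287
[320.05521905 361.27898699] 1211 321.4219653179191 333.0825763831544 [8.5953274  5.45536874] angle 36.09095
(array([21.62, -8.05, -0.41]), array([ 0.53, -0.08, -8.13]))
```

Emit:
play_rows(
  motion=[
    [[3, -1.2, 0, 0, 0, -2], [7.2, -3, 0, 0, 0, -5], [11.4, -4.8, 0, 0, 0, -8], [14.8, -6.2, 0, 0, 0, -8], [16.5, -6.9, 0.5, 0, 0, -8]],
  ],
)

```text
time: 17.75
tool_pos: [543.7, -173.9, 162.6]
tcp_rot: [180.0, -0.1, 43.0]
ft_force: [0.7, -0.8, -0.2]
finger_gap: 25.0
grip_force: 58.9
```

Emit:
play_rows(
  motion=[
    [[0, 0, 0, 0, 0, 0], [0, 0, 0, 0, 0, 0], [0, 0, 0, 0, 0, 0], [0, 0, 0, 0, 0, 0]],
  ],
)

```text
time: 18.15
tool_pos: [541.8, -177.7, 162.0]
tcp_rot: [180.0, 0.0, 42.8]
ft_force: [0.3, -0.6, -1.2]
finger_gap: 25.5
grip_force: 59.0
```

```bash
cat > v.py <<'E'
from h import *
w=cam("wrist"); S=w["st"]; print(S["tool_pos"],S["tcp_rot"],S["qd"].round(1)); save(w,"w9"); h=w["hsv"]
yy,xx=np.mgrid[:480,:640]; G=np.array((585.8,-135.6))
def near(m,z,rad):
    p=proj(w,(*G,z)); m=m.copy(); m[np.hypot(xx-p[0],yy-p[1])>rad]=0; return m
d=near((h[:,:,2]<75).astype(np.uint8),63,75)
c=max(cv2.findContours(d,0,1)[0],key=cv2.contourArea); H=cv2.convexHull(c)[:,0,:].astype(float)
C,R=circ(onplane(w,H,63)); print("bezel",proj(w,(*G,63)),C,R, "resid",np.abs(np.hypot(*(onplane(w,H,63)-C).T)-R).max())
r_=near(cv2.inRange(h,np.array((0,130,100)),np.array((5,255,255)))|cv2.inRange(h,np.array((172,130,100)),np.array((179,255,255))),63,60)
ys,xs=np.nonzero(r_); Q=onplane(w,np.c_[xs,ys],63); m=Q.mean(0); L=cv2.fitLine(Q.astype(np.float32),2,0,.01,.01).ravel()
print("mark",len(xs),m,"ang",np.degrees(np.arctan2(*(m-C)[::-1])),"line",np.degrees(np.arctan2(L[1],L[0])))
y=near(cv2.inRange(h,np.array((16,90,90)),np.array((34,255,255))),76,45); ys,xs=np.nonzero(y)
c=max(cv2.findContours(y,0,1)[0],key=cv2.contourArea); Hc=cv2.convexHull(c)[:,0,:].astype(float); print("collar",len(xs),circ(onplane(w,Hc,76)))
g=near(cv2.inRange(h,np.array((0,0,90)),np.array((179,70,255))),96,28); ys,xs=np.nonzero(g)
if len(xs): print("shaft grey",len(xs),onplane(w,(xs.mean(),ys.mean()),96),proj(w,(*G,96)),xs.min(),xs.max(),ys.min(),ys.max())
E
python3 v.py
```

```text
[ 541.84176968 -177.73043959  161.9891425 ] [1.79988144e+02 8.52317536e-03 4.27837568e+01] [-0.   0.  -0.1  0.1 -0.1  0.2]
bezel [319.12100027 142.12867388] [ 586.11310182 -136.87131006] 29.3549482039446 resid 0.4102248312152952
mark 464 [ 600.97205178 -121.3533505 ] ang 46.242804071474396 line 45.931595
collar 1202 (array([ 586.00770051, -136.73253857]), np.float64(12.365544174290825))
shaft grey 455 [[ 585.66215165 -137.14216455]] [318.6741395  146.40085716] 309 332 139 160
```

Emit:
play_rows(
  motion=[
    [[2, 0, 0, 0, 0, -1], [4.5, 0, 0, 0, 0, -3.2], [6, 0, 1, 0, 0, -3.2], [6, 0, 2.5, 0, 0, -3.2], [6, 0, 3.5, 0, 0, -3.2]],
  ],
)

```text
time: 18.7
tool_pos: [585.0, -135.9, 124.3]
tcp_rot: [-179.9, 0.1, 46.0]
ft_force: [-0.5, -0.7, -0.9]
finger_gap: 25.2
grip_force: 58.9
```

Emit:
play_rows(
  motion=[
    [[0, 0, 0, 0, 0, 0], [0, 0, 0.6, 0, 0, 0], [0, 0, 1.0, 0, 0, 0], [0, 0, 1.0, 0, 0, 0], [0, 0, 1.0, 0, 0, 0]],
  ],
)

```text
time: 19.2
tool_pos: [586.3, -136.1, 117.1]
tcp_rot: [180.0, -0.0, 46.1]
ft_force: [0.8, 0.0, -1.0]
finger_gap: 25.1
grip_force: 58.9
```

```bash
python3 - <<'E'
from h import *
S=sensors.sense(); print(S["tool_pos"],S["tcp_rot"],S["ft_force"],S["qd"].round(1))
print(tomove([586.05,-136.8,113],46))
E
```

```text
[ 586.33935821 -136.05515257  117.09725241] [ 1.79977743e+02 -8.67121904e-03  4.60567915e+01] [ 0.81833766  0.01460938 -1.03078329] [ 0.2 -0.2 -0.4 -0.   0.   0. ]
(array([-0.07,  0.03,  0.41]), array([ 0.02, -0.01,  0.06]))
```

Emit:
play_rows(
  motion=[
    [[-0.05, 0.03, 0.4, 0, 0, 0], [-0.05, 0.03, 0.7, 0, 0, 0], [-0.05, 0.03, 1, 0, 0, 0], [-0.05, 0.03, 1.2, 0, 0, 0], [-0.05, 0.03, 1.4, 0, 0, 0]],
  ],
)

```text
time: 19.7
tool_pos: [586.3, -136.3, 102.7]
tcp_rot: [180.0, -0.0, 46.1]
ft_force: [0.9, 0.7, 0.1]
finger_gap: 25.0
grip_force: 59.2
```

Emit:
play_rows(
  motion=[
    [[0, 0, 0, 0, 0, 0], [0, 0, 0, 0, 0, 0]],
  ],
)

```text
time: 19.9
tool_pos: [586.2, -136.2, 102.7]
tcp_rot: [-180.0, -0.0, 46.1]
ft_force: [0.6, 2.2, -2.4]
finger_gap: 25.3
grip_force: 59.1
```

No axial force, so the tip has entered the bore. Carry on down.

Emit:
play_rows(
  motion=[
    [[0, 0.02, 0.3, 0, 0, 0], [0, 0.02, 0.6, 0, 0, 0], [0, 0.02, 0.9, 0, 0, 0], [0, 0.02, 1.1, 0, 0, 0], [0, 0.02, 1.2, 0, 0, 0]],
  ],
)

```text
time: 20.4
tool_pos: [586.4, -136.4, 90.6]
tcp_rot: [-180.0, -0.0, 46.1]
ft_force: [1.7, 0.8, 1.2]
finger_gap: 25.4
grip_force: 59.1
```

Emit:
play_rows(
  motion=[
    [[0, 0, 0, 0, 0, 0], [0, 0, 0.2, 0, 0, 0], [0, 0, 0.4, 0, 0, 0]],
  ],
)

```text
time: 20.7
tool_pos: [586.6, -136.6, 87.1]
tcp_rot: [180.0, -0.0, 46.1]
ft_force: [0.8, 2.8, 3.5]
finger_gap: 25.3
grip_force: 59.4
```

Emit:
play_rows(
  motion=[
    [[0, 0, 0.2, 0, 0, 0], [0, 0, 0.4, 0, 0, 0], [0, 0, 0.6, 0, 0, 0], [0, 0, 0.75, 0, 0, 0], [0, 0, 0.75, 0, 0, 0]],
  ],
)

```text
time: 21.2
tool_pos: [586.6, -136.6, 80.0]
tcp_rot: [180.0, -0.0, 46.1]
ft_force: [-0.5, 4.1, 9.0]
finger_gap: 24.8
grip_force: 60.1
```

Emit:
play_rows(
  motion=[
    [[0, 0, 0, 0, 0, 0], [0, 0, 0, 0, 0, 0], [0, 0, 0, 0, 0, 0], [0, 0, 0, 0, 0, 0]],
  ],
)

```text
time: 21.6
tool_pos: [586.6, -136.5, 80.2]
tcp_rot: [180.0, -0.0, 46.1]
ft_force: [-1.6, 3.0, 8.9]
finger_gap: 24.8
grip_force: 60.1
```

The force of 8.9 N and 8 mm of travel both fit a shaft pressed about 7–8 mm in. I'll check the pots numerically, then hand in.

```bash
python3 - <<'E'
from h import *
s=cam("top"); print([b[1:] for b in blobs(s,(95,60,30),(128,255,255),30)[2] if 280<b[2][0]<340],proj(s,(596.3,31.5,137)))
print([b[1:] for b in blobs(s,(0,0,140),(179,60,255),20)[2] if 290<b[2][0]<325 and 215<b[2][1]<255],proj(s,(595,31.5,161)))
print(sensors.sense()["tool_pos"],sensors.sense()["ft_force"])
print(job.hand_in())
E
```

```text
[([293, 222, 25, 26, 149], [304.9, 236.5])] [304.50630945 233.08923388]
[([267, 183, 121, 104, 3419], [322.3, 224.3]), ([297, 225, 18, 19, 263], [305.6, 233.9])] [303.98654667 232.93485106]
[ 586.61051698 -136.5684989    80.27764193] [-0.59748936  3.3413268   7.96280006]
the job is handed in; nothing more can be done
None
```

Handed in at about 21.7 s: the pot stands in the pan, the beaker stands in the pot, and the knob is home on the shaft and held about 7–8 mm in (of 10 mm, judged from about 8 N of push and 8 mm of travel); I viewed 11 pictures, one over the limit of 10.

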